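# Prop the bedside tablet on its bench rest and block its foot

## Task

Take the tablet out of its charging dock and set it gently leaning back, about 25 degrees from upright, against the rubber bar of the steel rest: screen outward, centred and square on the bar, lower edge on the worktop, without letting it fall against the bar. Lay the carton flat on the worktop in front of it, snug and square against the middle of the tablet's foot so that it cannot slip. Leave the tape roll, the vial and the oximeter where they are.

Things in the scene. Friction and masses are not known exactly. Their poses are not given: they have to be found in the camera images.
- tablet: white tablet computer with a dark screen, 125 wide x 195 tall x 10 thick mm, 0.32 kg, rounded edges; it stands upright on a short edge in the dock's slot. Origin at the centre of its lower short edge face; its z runs up the tablet to the top edge (195 mm), y along the width, the screen faces its -x
- tablet_foot (a point): middle of the tablet's lower front (screen side) edge: 5 mm to -x of the tablet's origin
- dock: fixed charging dock, grey foot 75 x 135 x 10 mm with two white walls that form a slot along its y, 14 mm wide and 35 mm deep (slot floor at z = 10 mm, walls 125 mm long, their tops at z = 45 mm). Origin under its centre on the worktop; the tablet's screen faces its -x
- rest: fixed steel bench rest: a rubber-sleeved bar of radius 8 mm, 110 mm long along its y, its axis 110 mm above the worktop, on two posts (rest width 130 mm overall). Origin on the worktop right under the middle of the bar; the tablet belongs on its -x side; its 6 mm foot plate and stays lie behind, from 5 mm to the -x side to 70 mm to the +x side of the origin
- rest_bar (a point): middle of the bar's axis, 110 mm above the worktop
- carton: oblong closed carton lying flat, 56 (x) x 100 (y) x 36 (z) mm, 0.15 kg; origin at the centre of its underside
- tape: bystander: flat round roll of surgical tape, 76 mm across, 25 mm high; origin at the centre of its underside
- vial: bystander: small upright vial, 25 mm across, 53 mm high; origin at the centre of its underside
- oximeter: bystander: finger clip oximeter, 34 x 58 x 31 mm; origin at the centre of its underside
Mind the look-alikes: they are no part of the job. Leave any turquoise look-alike of the carton alone.

How it is judged:
On the way:
1. the tablet has been lifted out of the dock (z of tablet in the frame of dock above 0.06 m), for 0.2 s.
At the end, for the whole second after the job is handed in: At rest: tablet on the bar, screen up, 15-36 deg from upright, lower edge on the worktop, within 30 mm of the bar's middle, parallel within 10 deg. Carton flat, a face within 7 mm of the foot's middle, square within 11 deg, foot's middle inside a short face by 4 mm or a long face by 10 mm (angle between tablet's own z axis and vertical between 0.27 and 0.63 rad and angle between tablet's own x axis and vertical above 1.8 rad and contact force between tablet and rest above 0.1 N and height (world z) of tablet_foot below 0.014 m and angle between the y axis of tablet and the y axis of rest, either way round below 0.18 rad and y of tablet_foot in the frame of rest between -0.03 and 0.03 m and ((y of tablet_foot in the frame of carton between 0.046 and 0.058 m and x of tablet_foot in the frame of carton between -0.024 and 0.024 m) or (y of tablet_foot in the frame of carton between -0.058 and -0.046 m and x of tablet_foot in the frame of carton between -0.024 and 0.024 m) or (x of tablet_foot in the frame of carton between 0.024 and 0.036 m and y of tablet_foot in the frame of carton between -0.04 and 0.04 m) or (x of tablet_foot in the frame of carton between -0.036 and -0.024 m and y of tablet_foot in the frame of carton between -0.04 and 0.04 m)) and (angle between the x axis of carton and the y axis of tablet, either way round below 0.2 rad or angle between the y axis of carton and the y axis of tablet, either way round below 0.2 rad) and angle between carton's own z axis and vertical below 0.1 rad and height (world z) of carton below 0.006 m and linear speed of each of tablet, carton below 0.02 m/s); the robot touches nothing.
It fails at once if the tablet falls against the bar or is dropped (turning faster than 2.5 rad/s with no finger on it) (contact force between the fingers and tablet below 0.01 N and angular speed of tablet above 2.5 rad/s).
It fails at once if the tablet falls free (moving faster than 0.5 m/s with no finger on it) (contact force between the fingers and tablet below 0.01 N and linear speed of tablet above 0.5 m/s).
It fails at once if the tablet is knocked hard against the rest (over 25 N) (contact force between tablet and rest above 25 N).
It fails at once if the tape roll, the vial or the oximeter is moved more than 30 mm (distance of any of tape, vial, oximeter from where it was at the start of the episode above 0.03 m).
It also fails if it takes over 53 s, if anything falls off the work surface, if the arm or the gripper's body presses on something with over 40 N, if the wrist force passes 120 N, or if a joint passes its speed limit or range.

## Robot

A 6-joint arm with a two-finger parallel gripper is mounted at the origin on a cart in front of the work surface, level with it; the furniture and walls round the work are solid. World frame = base frame: x ahead of the robot, y to its left, z up, the work surface at z = 0. Lengths are in m, angles in rad, forces in N, time in s.
With the tool pointing down it reaches from about 0.375 to 0.9 m from the base axis. Payload 3.1 kg.
Tool frame: the origin (TCP) lies midway between the tips of the shut fingers; the grasp point (between the pads) lies 19 mm behind it; z points along the fingers, y is the line along which they close (so a half turn about z gives the same grasp; the last joint's range is limited). The gripper opens to 87 mm and grips with 3 to 60 N. Pads are 19 mm wide; open, the fingers measure 117 mm over their backs; the gripper's body (75 mm by 190 mm) begins 51 mm behind the grasp point.
Start: joints at [0.954, 0.527, 1.433, -0, 1.181, -0.178], TCP at [0.265, 0.566, 0.223] pointing down, gripper open.
Joint ranges: [-3.08, 3.08], [-0.75, 2.2], [0.22, 2.44], [-1.43, 4.57], [0, 2.65], [-2.85, 2.85]. Speed limits (rad/s): [2.79, 2.79, 3.14, 3.14, 3.14, 3.14].

## Interface

Orientations are given as a unit quaternion [x, y, z, w].
In Python, from rig import robot gives the robot as it stands.
- The arm moves only by the shell command python3 -m jog 'ROWS' [FORCE]. ROWS is a JSON object of lists of equal length, an entry for each row: "dp": the shift along the tool's x, y, z in mm, a list of three; "delta_rot": the turn, a rotation vector about the tool's x, y, z in rad, a list of three; "gripper": the opening, from -1 (shut) to 1 (fully open). A call has 1 to 12 rows; each row is the pose to reach, as a shift and turn from the pose commanded when the call began, along the tool's axes at that moment; what a row does not reach only later rows make up. A row lasts 1/10 s, in which the tool goes at most 50 mm and 8.59 degrees, less where a joint would pass 70% of its speed; a pose out of reach is approached as far as the arm can. A call with a gripper value outside its range is refused whole. The fingers move at their own pace and stop on an object; FORCE is the grip in N (left out, the last holds). Time passes only in rows, so rows that repeat a pose let the fingers close. It gives the time, the measured TCP pose, the force, the opening and the grip force at its end, in the units of the state.
- robot.get_obs(): the state, without advancing time (a new reading comes with each control period).
- robot.camera(name): name is "scene" or "top"; returns the picture (420x560x3 uint8, red, green, blue); there is no depth.
- robot.camera_model(name): a dict with "fx", "fy", "cx", "cy" (pixels), "xyz" and "orientation" of the camera in the world. Camera axes: x right, y down, z forward; pixel columns grow to the right and rows downward; lengths in m; the calibration is good to about 2 mm. A picture is of the moment at which its call begins. camera_model takes no time and is no camera call.
- robot.hand_in(): hands the job in; it is judged then, once.
Trained networks look in the newest picture that a camera, given by its name, has taken for a name from the list of things; names that differ only in an ending like _2 or _b are one class to them, and where a whole thing is asked for, a point or a joint stands for the part that bears it (a point fixed in the world has none). Each returns a list of dicts, best first, with "score" (0 to 1); they miss things now and then, are a little off and sometimes report something else, mostly with a low value. They report only what shows in the picture. A call takes as long as a camera call. They do not tell look-alikes from the thing itself.
- robot.search_frame(name, camera): "rect" ([left, top, right, bottom] in pixels, round what is visible of it).
The state is a dict: "time": time; "q": joint angles; "joint_velocities": joint speeds; "joint_torque": joint torques, N m; "position": TCP position; "tool_rot": TCP orientation; "ft_force": force on the tool from outside, world axes, zero at the start; "moment": the same for the moment, N m; "grip_width": finger opening in m; "grip_force": force on a finger pad.
Only numpy, scipy, OpenCV 4.12 (cv2) and the standard library are available. Lean on these libraries where they do the work, as an engineer would, in place of code of your own. Each camera call takes 0.05 s, during which the arm holds its last target. There are 200 camera calls.

## Working session

There is one attempt and no reset: what is moved stays moved. The work goes in short steps, Python scripts to look and compute and a shell command to move; the robot and the scene stay as the last step left them, time stands still between calls to the robot, and variables do not carry over. Pictures are saved under pics/ and viewed, at most 10 in all, crops included, and the job is handed in when it is done.

```bash
ls; mkdir -p pics; python3 - <<'E'
from rig import robot
import cv2, numpy as np
for c in ("scene","top"):
    im=robot.camera(c); cv2.imwrite(f"pics/{c}0.png",im[:,:,::-1])
    print(c,robot.camera_model(c))
    for n in ("tablet","dock","rest","carton","tape","vial","oximeter"):
        print(n,[(np.round(d["rect"]).tolist(),round(d["score"],2)) for d in robot.search_frame(n,c)])
o=robot.get_obs();print(o)
E
```

```text
pics
scene {'fx': 437.75391013724294, 'fy': 437.75391013724294, 'cx': 281.96008627936175, 'cy': 205.68617859080487, 'xyz': array([ 0.05787281, -0.73891871,  0.48907043]), 'orientation': array([ 0.79779977, -0.27182056,  0.17246308, -0.50978977])}
tablet [([174.0, 126.0, 218.0, 205.0], 0.64), ([288.0, 183.0, 342.0, 252.0], 0.27)]
dock [([172.0, 184.0, 226.0, 219.0], 0.83)]
rest [([289.0, 181.0, 342.0, 255.0], 0.79)]
carton [([355.0, 288.0, 417.0, 349.0], 0.82), ([279.0, 264.0, 339.0, 303.0], 0.71)]
tape [([159.0, 210.0, 192.0, 236.0], 0.57)]
vial [([314.0, 203.0, 328.0, 223.0], 0.8)]
oximeter [([393.0, 260.0, 425.0, 281.0], 0.81), ([352.0, 288.0, 416.0, 348.0], 0.31)]
top {'fx': 386.0786992022329, 'fy': 386.0786992022329, 'cx': 278.9015808256785, 'cy': 216.6438129200249, 'xyz': array([ 0.38473987, -0.09051826,  1.10403717]), 'orientation': array([ 0.71387391, -0.69341481,  0.0682164 , -0.0700461 ])}
tablet [([120.0, 220.0, 185.0, 241.0], 0.85)]
dock [([144.0, 222.0, 190.0, 253.0], 0.56)]
rest [([258.0, 188.0, 306.0, 222.0], 0.57)]
carton [([362.0, 225.0, 404.0, 256.0], 0.95), ([313.0,
[... 202 characters left out ...]
]
{'time': 0.8, 'q': array([ 9.53468843e-01,  5.27454244e-01,  1.43268339e+00,  1.44118924e-05,
        1.18137993e+00, -1.78521850e-01]), 'joint_velocities': array([ 0.00029209, -0.00026293,  0.00160683, -0.00172221,  0.00057902,
       -0.00078288]), 'joint_torque': array([-5.73698271e-04, -4.39948654e+01, -1.76978052e+01,  6.31720573e-02,
        5.05348539e-02, -3.47713990e-05]), 'position': array([0.26551592, 0.56579212, 0.22258184]), 'tool_rot': array([2.17649464e-01, 9.76027002e-01, 3.71937333e-05, 8.40278241e-06]), 'ft_force': array([ 0.42828536,  0.54006215, -0.5550711 ]), 'moment': array([-0.01338092, -0.05416342, -0.0009102 ]), 'grip_force': 0.0, 'grip_width': 0.08688796457964872}
```

```bash
python3 - <<'E'
import cv2
im=cv2.imread("pics/top0.png")[130:320,90:440]
cv2.imwrite("pics/topc.png",cv2.resize(im,None,fx=2.28,fy=2.28,interpolation=cv2.INTER_CUBIC))
im=cv2.imread("pics/scene0.png")[110:370,130:450]
cv2.imwrite("pics/scenec.png",cv2.resize(im,None,fx=2.3,fy=2.3,interpolation=cv2.INTER_CUBIC))
E
```

```text
(no output)
```

View pics/topc.png

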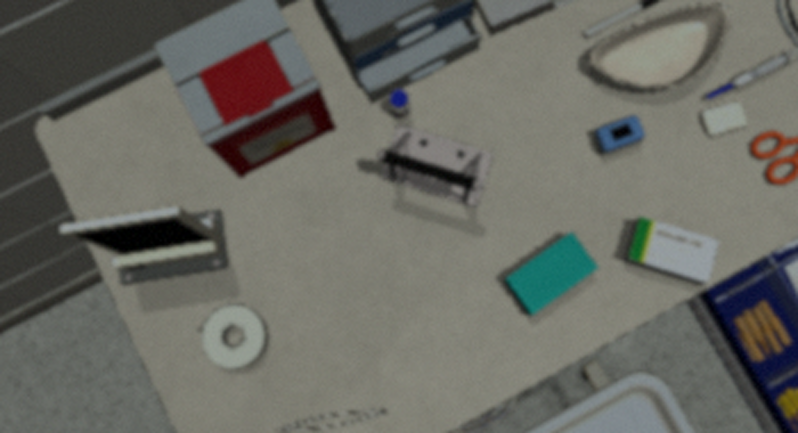

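View pics/scenec.png

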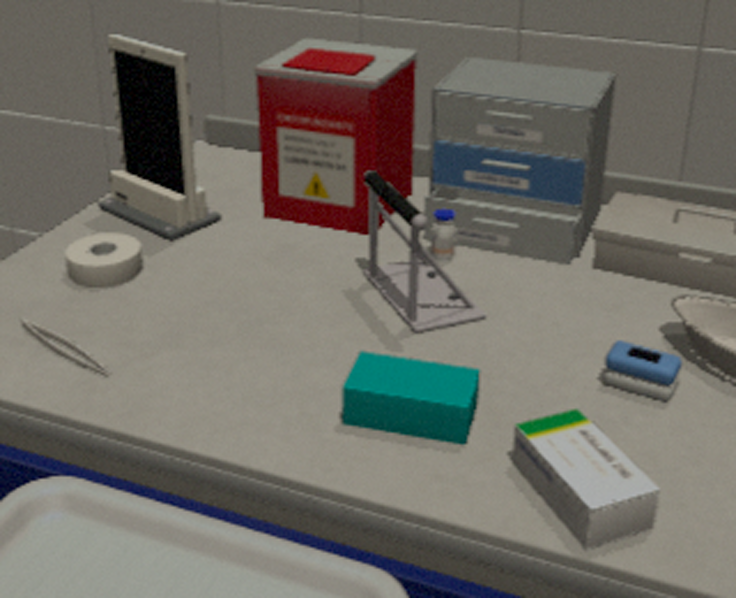

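The top crop shows the tablet and dock at the left (crop 62–228, 205–283), with the screen facing down the image. The rest bar runs (385,155)→(478,188), with its foot plate above it. Two boxes could be the carton: a turquoise one at crop (550,273) and a white/green one at (672,250). The white/green one is the carton, since the turquoise look-alike is excluded. The scene crop confirms this, with the white carton at (585,475) and the turquoise box at (410,395).

Next I'll fit poses from corner pixels in both views and check them by overlaying wireframes.

```bash
cat > h.py <<'E'
import numpy as np, cv2, itertools
from scipy.spatial.transform import Rotation as R
from scipy.optimize import least_squares
from rig import robot
CM={c:robot.camera_model(c) for c in("scene","top")}
def proj(c,P):
    m=CM[c]; p=R.from_quat(m["orientation"]).inv().apply(np.atleast_2d(P)-m["xyz"])
    return np.c_[m["fx"]*p[:,0]/p[:,2]+m["cx"],m["fy"]*p[:,1]/p[:,2]+m["cy"]]
def place(v,P):
    return R.from_euler("z",v[2]).apply(np.atleast_2d(P))+[v[0],v[1],0]
def fit(obs,v0): # obs: cam,local xyz,pixel
    f=lambda v:np.concatenate([(proj(c,place(v,l))[0]-p) for c,l,p in obs])
    s=least_squares(f,v0,loss="soft_l1"); return s.x,f(s.x).reshape(-1,2)
def box(x0,x1,y0,y1,z0,z1):
    V=np.array(list(itertools.product((x0,x1),(y0,y1),(z0,z1))))
    return [(V[a],V[b]) for a in range(8) for b in range(a) if bin(a^b).count("1")==1]
def draw(im,c,v,edges,s,off,col):
    for a,b in edges:
        q=(proj(c,place(v,[a,b]))-off+.5)*s-.5
        cv2.line(im,*[tuple(int(t) for t in k) for k in q.round()],col,1,cv2.LINE_AA)
E
cat > fit.py <<'E'
from h import *
T=lambda x,y:("top",(x/2.28+90-.28,y/2.28+130-.28)); S=lambda x,y:("scene",(x/2.3+130-.28,y/2.3+110-.28))
def o(k,l): return (k[0],l,np.array(k[1]))
dock=[o(T(228,270),(-.0375,-.0675,.01)),o(T(122,283),(-.0375,.0675,.01)),o(T(222,210),(.0375,-.0675,.01)),
 o(S(178,235),(-.0375,-.0675,0)),o(S(220,212),(.0375,-.0675,.01)),
 o(T(62,232),(-.005,.0625,.205)),o(T(181,209),(0,-.0625,.205)),o(S(187,52),(-.005,-.0625,.205)),o(S(109,37),(-.005,.0625,.205))]
rest=[o(T(385,157),(0,.055,.11)),o(T(478,188),(0,-.055,.11)),o(S(371,182),(0,.055,.11)),o(S(416,221),(0,-.055,.11)),
 o(S(415,329),(-.005,-.065,0)),o(S(485,316),(.07,-.065,0))]
a,b,h=.028,.05,.036
carton=[o(T(637,220),(a,b,h)),o(T(717,247),(a,-b,h)),o(T(705,283),(-a,-b,h)),o(T(630,260),(-a,b,h)),
 o(S(515,430),(-a,b,h)),o(S(578,410),(a,b,h)),o(S(655,490),(a,-b,h)),o(S(588,515),(-a,-b,h)),o(S(588,543),(-a,-b,0))]
res={}
for n,ob in dict(dock=dock,rest=rest,carton=carton).items():
    v,r=fit(ob,[.4,0,0]); res[n]=v; print(n,v.round(4),"res",r.round(1).tolist())
np.save("poses.npy",[res[k] for k in("dock","rest","carton")])
E={"dock":box(-.0375,.0375,-.0675,.0675,0,.01)+box(-.005,.005,-.0625,.0625,.01,.205),
 "rest":box(-.005,.07,-.065,.065,0,.006)+box(-.008,.008,-.055,.055,.102,.118),"carton":box(-a,a,-b,b,0,h)}
tiles=[]
for c,n,(x0,y0) in (("top","dock",(105,195)),("top","rest",(235,165)),("top","carton",(345,205)),("scene","dock",(155,115)),("scene","rest",(270,165)),("scene","carton",(340,270))):
    w,hh=(90,90) if c=="top" or 1 else 0
    s=2.9
    w=90;hh=110
    im=cv2.imread(f"pics/{c}0.png")[y0:y0+hh-10,x0:x0+w]
    im=cv2.resize(im,None,fx=s,fy=s,interpolation=cv2.INTER_CUBIC)
    draw(im,c,res[n],E[n],s,(x0,y0),(0,0,255)); tiles.append(im)
cv2.imwrite("pics/ov.png",np.vstack([np.hstack(tiles[:3]),np.hstack(tiles[3:])]))
# cross-check floor/top by detector rect centre
E
python3 fit.py
```

```text
dock [0.5327 0.2372 0.1929] res [[1.0, -2.0], [0.2, 0.0], [0.5, -1.2], [-1.2, 4.6], [2.5, 1.7], [-1.2, 0.2], [-0.8, -0.3], [-2.3, 1.9], [-0.1, -0.4]]
rest [ 0.6133 -0.0807 -0.2826] res [[-0.7, 0.2], [-1.9, -1.0], [-0.3, -0.8], [0.7, 1.5], [-0.4, 3.7], [0.5, 2.7]]
carton [ 0.5396 -0.3813 -0.2768] res [[0.8, -1.3], [0.4, -2.5], [0.7, 0.8], [-1.3, 0.1], [-1.2, -1.5], [-0.5, 0.0], [1.9, 0.5], [0.5, -1.2], [-1.8, 4.9]]
```

View pics/ov.png

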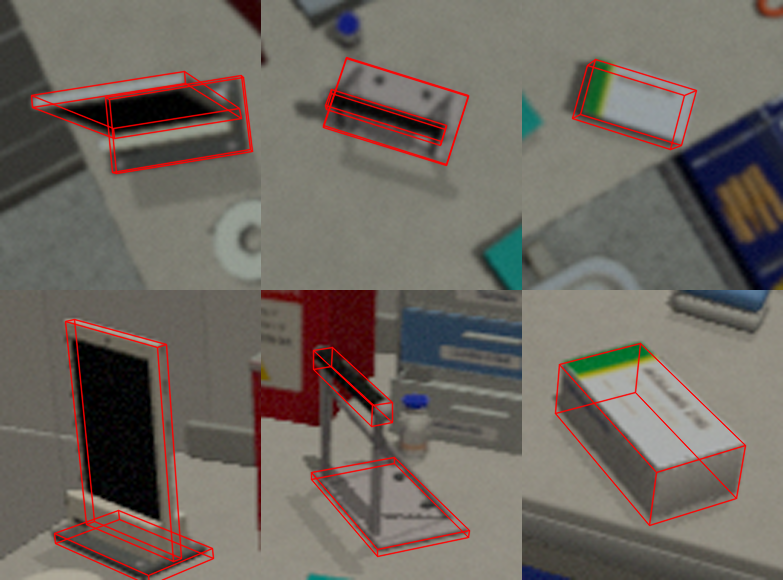

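The overlays fit to a few mm, and the white/green carton is confirmed in the last tiles. I'll place the carton first so it acts as a foot stop: short face towards the tablet, foot about 60 mm in front of the bar. This helper works out the moves.

```bash
cat > go.py <<'E'
# usage: go.py x y z yaw_y tilt  (tilt about the tool's x: tool top leans toward +tool y direction)
import sys
from h import *
def target(x,y,z,yaw,t=0):
    yy=np.array([np.cos(yaw),np.sin(yaw),0]); zz=np.array([0,0,-1.])
    M=np.c_[np.cross(yy,zz),yy,zz]
    n=np.cross([0,0,1],yy)                      # leaning top toward +yy
    return np.array([x,y,z]),R.from_rotvec(n*t)*R.from_matrix(M)
def rel(p,r):
    o=robot.get_obs(); r0=R.from_quat(o["tool_rot"])
    print("t",round(o["time"],2),"at",o["position"].round(4),"F",o["ft_force"].round(1),"dp",(r0.inv().apply(p-o["position"])*1000).round(1).tolist(),"rot",(r0.inv()*r).as_rotvec().round(3).tolist())
if __name__=="__main__":
    rel(*target(*map(float,sys.argv[1:])))
E
python3 go.py 0.5396 -0.3813 0.15 -0.277; python3 - <<'E'
from h import *
# where carton goes / bin height
d,r,c=np.load("poses.npy")
print("carton target (rest frame -0.115-.. )",place(r,[-.115,0,0]),place(r,[-.06,0,0]))
def ray(c,px,z):
    m=CM[c];k=R.from_quat(m["orientation"]).apply([(px[0]-m["cx"])/m["fx"],(px[1]-m["cy"])/m["fy"],1]);return m["xyz"]+k*(z-m["xyz"][2])/k[2]
s=lambda x,y:(x/2.3+129.7,y/2.3+109.7)
b=ray("scene",s(375,230),0)
f=lambda h:np.linalg.norm(proj("scene",b+[0,0,h])[0]-s(380,85))
print("bin corner",b,"height",min(np.arange(.05,.4,.005),key=f))
E
```

```text
t 0.8 at [0.2655 0.5658 0.2226] F [ 0.4  0.5 -0.6] dp [-650.5, -740.9, 72.5] rot [0.0, -0.0, 1.409]
carton target (rest frame -0.115-.. ) [[ 0.50282797 -0.04865916  0.        ]] [[ 0.55564614 -0.06399673  0.        ]]
bin corner [0.70693956 0.06071912 0.        ] height 0.16999999999999993
```

```bash
python3 -m jog '{"dp":[[-650,-741,0],[-650,-741,0],[-650,-741,0],[-650,-741,0],[-650,-741,0],[-650,-741,0],[-650,-741,0],[-650,-741,0],[-650,-741,0],[-650,-741,0],[-650,-741,0],[-650,-741,0]],"delta_rot":[[0,0,1.41],[0,0,1.41],[0,0,1.41],[0,0,1.41],[0,0,1.41],[0,0,1.41],[0,0,1.41],[0,0,1.41],[0,0,1.41],[0,0,1.41],[0,0,1.41],[0,0,1.41]],"gripper":[1,1,1,1,1,1,1,1,1,1,1,1]}' 20;python3 go.py 0.5396 -0.3813 0.06 -0.277
```

```text
time: 2.0
position: [0.4325, -0.0128, 0.2229]
tool_rot: [0.798, 0.602, 0.0, 0.0]
ft_force: [1.0, 0.5, -1.1]
grip_width: 0.0868
grip_force: 0.0
t 2.0 at [ 0.4325 -0.0128  0.2229] F [ 1.   0.5 -1.1] dp [-324.9, 204.1, 163.1] rot [0.001, -0.0, -0.002]
```

```bash
python3 -m jog '{"dp":[[-325,204,100],[-325,204,100],[-325,204,100],[-325,204,100],[-325,204,100],[-325,204,100],[-325,204,100],[-325,204,163],[-325,204,163],[-325,204,163],[-325,204,163],[-325,204,163]],"delta_rot":[[0,0,0],[0,0,0],[0,0,0],[0,0,0],[0,0,0],[0,0,0],[0,0,0],[0,0,0],[0,0,0],[0,0,0],[0,0,0],[0,0,0]],"gripper":[1,1,1,1,1,1,1,1,1,1,1,1]}' 20;python3 go.py 0.5396 -0.3813 0.008 -0.277; python3 - <<'E'
from h import *
t=[]
for c,(x,y) in (("top",(320,185)),("scene",(320,215))):
    im=robot.camera(c)[y:y+140,x:x+130,::-1]; t.append(cv2.resize(im,None,fx=3,fy=3,interpolation=cv2.INTER_CUBIC))
cv2.imwrite("pics/c1.png",np.hstack(t))
E
```

```text
time: 3.2
position: [0.5396, -0.3787, 0.0613]
tool_rot: [0.798, 0.603, 0.0, 0.001]
ft_force: [1.4, -0.6, 0.3]
grip_width: 0.087
grip_force: 0.0
t 3.2 at [ 0.5396 -0.3787  0.0613] F [ 1.4 -0.6  0.3] dp [-2.5, 0.6, 53.3] rot [0.002, 0.001, -0.0]
```

View pics/c1.png

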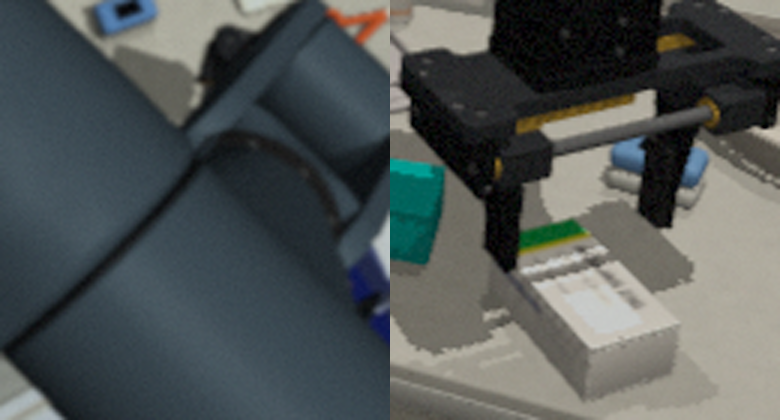

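The fingers straddle the carton, at scene-tile pixels (503,270) and (655,225), and the oximeter is clear behind them. I'll go down and grip.

```bash
python3 -m jog '{"dp":[[-2,0,25],[-2,0,53],[-2,0,53],[-2,0,53],[-2,0,53],[-2,0,53],[-2,0,53],[-2,0,53],[-2,0,53],[-2,0,53],[-2,0,53],[-2,0,53]],"delta_rot":[[0,0,0],[0,0,0],[0,0,0],[0,0,0],[0,0,0],[0,0,0],[0,0,0],[0,0,0],[0,0,0],[0,0,0],[0,0,0],[0,0,0]],"gripper":[1,1,1,0,-0.3,-0.3,-0.3,-0.3,-0.3,-0.3,-0.3,-0.3]}' 15;python3 go.py 0.50 -0.25 0.10 1.288
```

```text
time: 4.5
position: [0.5396, -0.382, 0.0077]
tool_rot: [0.798, 0.602, 0.0, 0.002]
ft_force: [1.3, 0.6, 6.0]
grip_width: 0.0558
grip_force: 15.0
t 4.5 at [ 0.5396 -0.382   0.0077] F [1.3 0.6 6. ] dp [115.9, -74.1, -92.6] rot [0.001, 0.003, -1.566]
```

```bash
python3 -m jog '{"dp":[[0,0,-50],[0,0,-90],[0,0,-100],[0,0,-100],[0,0,-100],[0,0,-100],[0,0,-100],[0,0,-100],[0,0,-100],[0,0,-100],[0,0,-100],[0,0,-100]],"delta_rot":[[0,0,0],[0,0,0],[0,0,-0.15],[0,0,-0.3],[0,0,-0.45],[0,0,-0.6],[0,0,-0.75],[0,0,-0.9],[0,0,-1.05],[0,0,-1.2],[0,0,-1.35],[0,0,-1.5]],"gripper":[-0.3,-0.3,-0.3,-0.3,-0.3,-0.3,-0.3,-0.3,-0.3,-0.3,-0.3,-0.3]}' 20;python3 - <<'E'
from go import *
d,r,c=np.load("poses.npy")
p=place(r,[-.122,0,.107])[0]; print(p); rel(*target(*p,1.288)); 
E
```

```text
time: 5.7
position: [0.5372, -0.3801, 0.1052]
tool_rot: [0.17, 0.985, 0.001, -0.002]
ft_force: [0.1, 0.0, -2.2]
grip_width: 0.0559
grip_force: 20.0
[ 0.49610566 -0.0467071   0.107     ]
t 5.7 at [ 0.5372 -0.3801  0.1052] F [ 0.1  0.  -2.2] dp [150.7, 300.3, -0.8] rot [0.001, -0.004, -0.06]
```

```bash
python3 -m jog '{"dp":[[20,40,0],[42,84,0],[64,128,0],[86,172,0],[108,216,0],[130,260,0],[151,300,0],[151,300,20],[151,300,50],[151,300,70],[151,300,80],[151,300,80]],"delta_rot":[[0,0,-0.06],[0,0,-0.06],[0,0,-0.06],[0,0,-0.06],[0,0,-0.06],[0,0,-0.06],[0,0,-0.06],[0,0,-0.06],[0,0,-0.06],[0,0,-0.06],[0,0,-0.06],[0,0,-0.06]],"gripper":[-0.3,-0.3,-0.3,-0.3,-0.3,-0.3,-0.3,-0.3,-0.3,-0.3,-0.3,-0.3]}' 20;python3 go.py 0.4961 -0.0467 0.0085 1.288
```

```text
time: 6.9
position: [0.4976, -0.0472, 0.025]
tool_rot: [0.144, 0.99, 0.0, -0.002]
ft_force: [-0.3, 0.7, -1.3]
grip_width: 0.0557
grip_force: 20.0
t 6.9 at [ 0.4976 -0.0472  0.025 ] F [-0.3  0.7 -1.3] dp [1.5, 0.1, 16.6] rot [-0.0, -0.004, -0.006]
```

```bash
python3 -m jog '{"dp":[[1.5,0,10],[1.5,0,16],[1.5,0,17],[1.5,0,17],[1.5,0,17],[1.5,0,17],[1.5,0,-20],[1.5,0,-70],[1.5,0,-120],[1.5,0,-170],[1.5,0,-200],[1.5,0,-200]],"delta_rot":[[0,0,0],[0,0,0],[0,0,0],[0,0,0],[0,0,0],[0,0,0],[0,0,0],[0,0,0],[0,0,0],[0,0,0],[0,0,0],[0,0,0]],"gripper":[-0.3,-0.3,-0.3,-0.3,0.3,0.5,0.6,1,1,1,1,1]}' 20;python3 go.py 0.5327 0.2372 0.28 0.193
```

```text
time: 8.1
position: [0.5007, -0.048, 0.2319]
tool_rot: [0.144, 0.99, -0.001, 0.006]
ft_force: [0.6, 0.2, 0.4]
grip_width: 0.0863
grip_force: 0.0
t 8.1 at [ 0.5007 -0.048   0.2319] F [0.6 0.2 0.4] dp [49.9, 282.5, -48.8] rot [0.006, 0.011, 1.089]
```

```bash
python3 -m jog '{"dp":[[0,0,-49],[8,47,-49],[16,94,-49],[24,141,-49],[32,188,-49],[41,235,-49],[50,282,-49],[50,282,-49],[50,282,-49],[50,282,-49]],"delta_rot":[[0,0,0.14],[0,0,0.28],[0,0,0.42],[0,0,0.56],[0,0,0.7],[0,0,0.84],[0,0,0.98],[0,0,1.09],[0,0,1.09],[0,0,1.09]],"gripper":[1,1,1,1,1,1,1,1,1,1]}' 25;python3 go.py 0.5327 0.2372 0.166 0.193; python3 - <<'E'
from h import *
t=[]
for c,(x,y,w,h) in (("top",(240,165,130,130)),("scene",(150,80,130,130))):
    full=robot.camera(c)[:,:,::-1]; cv2.imwrite(f"pics/{c}2.png",full)
    im=full[y:y+h,x:x+w]; t.append(cv2.resize(im,None,fx=3,fy=3,interpolation=cv2.INTER_CUBIC))
cv2.imwrite("pics/t2.png",np.hstack(t))
E
```

```text
time: 9.1
position: [0.5291, 0.2372, 0.2744]
tool_rot: [0.635, 0.773, -0.001, -0.0]
ft_force: [0.1, -0.2, 0.1]
grip_width: 0.087
grip_force: 0.0
t 9.1 at [0.5291 0.2372 0.2744] F [ 0.1 -0.2  0.1] dp [-0.6, 3.8, 108.4] rot [-0.002, 0.001, 0.003]
```

View pics/t2.png

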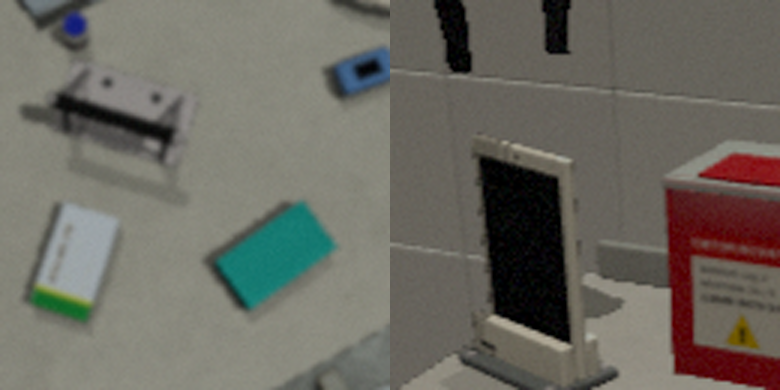

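The top tile shows the carton standing square in front of the rest, with corners at about (60,203), (120,218) and (88,322). The scene tile shows the open fingers above the tablet top at (475–577,140–158). I'll check both alignments numerically.

```bash
python3 - <<'E'
from h import *
o=robot.get_obs()["position"]
f=lambda c,P,x,y:((proj(c,P)-[x,y]+.5)*3-.5).round().tolist()
print("tcp,tab top centre on scene tile",f("scene",[o,[o[0],o[1],.205]],150,80))
d,r,c=np.load("poses.npy")
print("tablet top corners pred",np.array(f("scene",place(d,[[-.005,.0625,.205],[-.005,-.0625,.205],[.005,-.0625,.205]]),150,80))+[390,0])
cv=np.array([.496,-.0467,1.288-np.pi/2])
a,b=.05,.028
print("carton pred",f("top",place(cv,[[a,b,.036],[a,-b,.036],[-a,-b,.036],[-a,b,.036]]),240,165))
ob=[("top",l,np.array([x/3+240-.33,y/3+165-.33])) for l,(x,y) in zip([(a,b,.036),(a,-b,.036),(-a,-b,.036),(-a,b,.036)],[(60,203),(120,218),(90,321),(30,305)])]
v,res=fit(ob,cv);print("carton fit",v,res.round(1).tolist())
print("bar ends pred",f("top",place(r,[[0,.055,.118],[0,-.055,.118]]),240,165))
E
```

```text
tcp,tab top centre on scene tile [[122.0, 64.0], [130.0, 150.0]]
tablet top corners pred [[472. 137.]
 [567. 164.]
 [577. 161.]]
carton pred [[62.0, 201.0], [119.0, 220.0], [85.0, 323.0], [27.0, 304.0]]
carton fit [ 0.49629219 -0.04818444 -0.24247951] [[0.3, -0.4], [-0.4, -0.1], [-0.2, 0.4], [0.2, 0.2]]
bar ends pred [[54.0, 100.0], [174.0, 138.0]]
```

```bash
python3 -m jog '{"dp":[[-0.5,4,30],[-0.5,4,60],[-0.5,4,90],[-0.5,4,108],[-0.5,4,108],[-0.5,4,108],[-0.5,4,108],[-0.5,4,108],[-0.5,4,108],[-0.5,4,108],[-0.5,4,108],[-0.5,4,108]],"delta_rot":[[0,0,0],[0,0,0],[0,0,0],[0,0,0],[0,0,0],[0,0,0],[0,0,0],[0,0,0],[0,0,0],[0,0,0],[0,0,0],[0,0,0]],"gripper":[1,1,1,1,1,0,-0.5,-1,-1,-1,-1,-1]}' 25;python3 go.py 0.5327 0.2372 0.27 0.193
```

```text
time: 10.4
position: [0.5341, 0.2378, 0.1677]
tool_rot: [0.636, 0.772, 0.0, 0.0]
ft_force: [-0.1, 0.7, -0.3]
grip_width: 0.0393
grip_force: 0.0
t 10.4 at [0.5341 0.2378 0.1677] F [-0.1  0.7 -0.3] dp [-0.4, -1.4, -102.3] rot [0.0, 0.0, -0.001]
```

Still closing; I'll finish the grip and lift in the next call.

```bash
python3 -m jog '{"dp":[[0,0,0],[0,0,0],[0,0,0],[0,0,0],[0,0,0],[0,0,0],[0,0,0],[0,0,0]],"delta_rot":[[0,0,0],[0,0,0],[0,0,0],[0,0,0],[0,0,0],[0,0,0],[0,0,0],[0,0,0]],"gripper":[-1,-1,-1,-1,-1,-1,-1,-1]}' 25;python3 go.py 0.5327 0.2372 0.27 0.193
```

```text
time: 11.2
position: [0.5338, 0.2377, 0.1675]
tool_rot: [0.636, 0.772, -0.0, -0.0]
ft_force: [-1.0, -0.3, 0.1]
grip_width: 0.0094
grip_force: 25.0
t 11.2 at [0.5338 0.2377 0.1675] F [-1.  -0.3  0.1] dp [-0.3, -1.2, -102.5] rot [-0.001, 0.0, -0.001]
```

```bash
python3 -m jog '{"dp":[[0,0,-10],[0,0,-25],[0,0,-45],[0,0,-65],[0,0,-85],[0,0,-105],[0,0,-115],[0,0,-115],[0,0,-115]],"delta_rot":[[0,0,0],[0,0,0],[0,0,0],[0,0,0],[0,0,0],[0,0,0],[0,0,0],[0,0,0],[0,0,0]],"gripper":[-1,-1,-1,-1,-1,-1,-1,-1,-1]}' 30;cat > tgt.py <<'E'
import sys
from go import *
# args: dx (rest frame shift), dz, tilt deg
dx,dz,t=float(sys.argv[1]),float(sys.argv[2]),np.radians(float(sys.argv[3])); dy=float(sys.argv[4]) if len(sys.argv)>4 else 0
d,r,c=np.load("poses.npy"); s,k=np.sin(t),np.cos(t)
Ex=-(.008+.11*np.sin(np.radians(25)))/np.cos(np.radians(25))
O=np.array([Ex-.005*k,.005*s]); P=O+.1575*np.array([s,k])
p=place(r,[P[0]+dx,dy,P[1]+dz])[0]; print("goal",p.round(4)); rel(*target(*p,r[2],t))
E
python3 tgt.py -.06 .09 25
```

```text
time: 12.1
position: [0.5335, 0.2376, 0.2819]
tool_rot: [0.636, 0.772, -0.0, -0.0]
ft_force: [0.5, -0.1, -3.3]
grip_width: 0.0099
grip_force: 30.0
goal [ 0.5575 -0.0645  0.2349]
t 12.1 at [0.5335 0.2376 0.2819] F [ 0.5 -0.1 -3.3] dp [-301.1, -34.1, 47.1] rot [0.427, 0.104, 0.467]
```

```bash
python3 -m jog '{"dp":[[-20,-3,0],[-50,-6,5],[-85,-10,10],[-120,-14,15],[-155,-18,22],[-190,-22,29],[-225,-26,36],[-260,-30,42],[-285,-32,45],[-301,-34,47],[-301,-34,47],[-301,-34,47]],"delta_rot":[[0.03,0.01,0.03],[0.08,0.02,0.08],[0.13,0.03,0.14],[0.18,0.04,0.2],[0.23,0.055,0.25],[0.28,0.07,0.3],[0.33,0.08,0.36],[0.37,0.09,0.41],[0.4,0.1,0.44],[0.427,0.104,0.467],[0.427,0.104,0.467],[0.427,0.104,0.467]],"gripper":[-1,-1,-1,-1,-1,-1,-1,-1,-1,-1,-1,-1]}' 30;python3 tgt.py 0 .06 25; python3 - <<'E'
from h import *
im=robot.camera("scene")[:,:,::-1]; cv2.imwrite("pics/s3.png",cv2.resize(im[60:310,150:450],None,fx=2.4,fy=2.4,interpolation=cv2.INTER_CUBIC))
E
```

```text
time: 13.3
position: [0.5578, -0.064, 0.2342]
tool_rot: [0.781, 0.586, -0.129, -0.174]
ft_force: [-1.0, 0.4, -3.1]
grip_width: 0.0094
grip_force: 30.0
goal [ 0.6151 -0.0813  0.2049]
t 13.3 at [ 0.5578 -0.064   0.2342] F [-1.   0.4 -3.1] dp [-0.6, 66.6, 1.2] rot [-0.001, -0.002, 0.0]
```

View pics/s3.png

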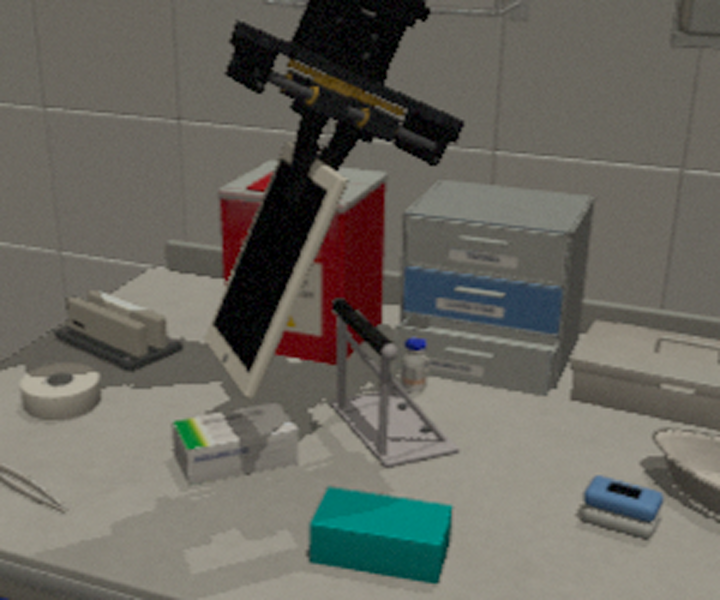

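The tablet is tilted as planned, with its lower edge at (215–250,340–390) above the carton at (235,440), and the bar is ahead of it. Before moving in, I'll check how far the gripper's back is from the drawers.

```bash
python3 - <<'E'
from h import *
m=CM["scene"]
def ray(px,z):
    k=R.from_quat(m["orientation"]).apply([(px[0]-m["cx"])/m["fx"],(px[1]-m["cy"])/m["fy"],1]);return m["xyz"]+k*(z-m["xyz"][2])/k[2]
g=lambda x,y:(x/2.4+149.8,y/2.4+59.8)
for q in ((405,365),(552,388)): 
    b=ray(g(*q),0); print(b.round(3))
b=ray(g(552,388),0); print([ (h,((proj("scene",b+[0,0,h])[0]-[149.8,59.8])*2.4).round()) for h in (.1,.15,.2,.25)])
p=R.from_quat(robot.get_obs()["tool_rot"])
P=np.array([.6151,-.0813,.1449]); 
for yy in(-.095,.095):
  for xx in (-.0375,.0375): print("body corner",(P+p.apply([xx,yy,-.07])).round(3))
E
```

```text
[0.751 0.01  0.   ]
[ 0.834 -0.123  0.   ]
[(0.1, array([561., 297.])), (0.15, array([566., 249.])), (0.2, array([571., 199.])), (0.25, array([577., 147.]))]
body corner [ 0.55  -0.102  0.248]
body corner [ 0.571 -0.03   0.249]
body corner [ 0.716 -0.15   0.168]
body corner [ 0.737 -0.078  0.168]
```

```bash
python3 -m jog '{"dp":[[0,15,0],[0,35,0],[-0.5,55,1],[-0.5,66.5,1],[-0.5,66.5,1],[-0.5,66.5,1]],"delta_rot":[[0,0,0],[0,0,0],[0,0,0],[0,0,0],[0,0,0],[0,0,0]],"gripper":[-1,-1,-1,-1,-1,-1]}' 30;python3 tgt.py 0 .012 25
```

```text
time: 13.95
position: [0.6148, -0.0804, 0.2068]
tool_rot: [0.78, 0.587, -0.13, -0.173]
ft_force: [-0.2, 0.7, -2.9]
grip_width: 0.0098
grip_force: 30.1
goal [ 0.6151 -0.0813  0.1569]
t 13.95 at [ 0.6148 -0.0804  0.2068] F [-0.2  0.7 -2.9] dp [-0.8, 21.6, 45.0] rot [-0.001, -0.0, 0.001]
```

```bash
python3 -m jog '{"dp":[[0,5,10],[-0.5,10,21],[-0.5,14,30],[-0.5,18,38],[-0.8,21,44],[-0.8,21.5,45],[-0.8,21.5,45]],"delta_rot":[[0,0,0],[0,0,0],[0,0,0],[0,0,0],[0,0,0],[0,0,0],[0,0,0]],"gripper":[-1,-1,-1,-1,-1,-1,-1]}' 30;python3 tgt.py 0 0 25;  python3 - <<'E'
from h import *
t=[]
for c,(x,y,w,h) in (("top",(235,165,130,120)),("scene",(215,130,130,120))):
    im=robot.camera(c)[y:y+h,x:x+w,::-1]; t.append(cv2.resize(im,None,fx=3,fy=3,interpolation=cv2.INTER_CUBIC))
cv2.imwrite("pics/t4.png",np.hstack(t))
E
```

```text
time: 14.65
position: [0.6157, -0.0823, 0.1564]
tool_rot: [0.781, 0.586, -0.13, -0.173]
ft_force: [1.0, 0.5, -3.2]
grip_width: 0.0098
grip_force: 30.0
goal [ 0.6151 -0.0813  0.1449]
t 14.65 at [ 0.6157 -0.0823  0.1564] F [ 1.   0.5 -3.2] dp [0.8, 4.1, 10.8] rot [0.0, -0.001, 0.0]
```

View pics/t4.png

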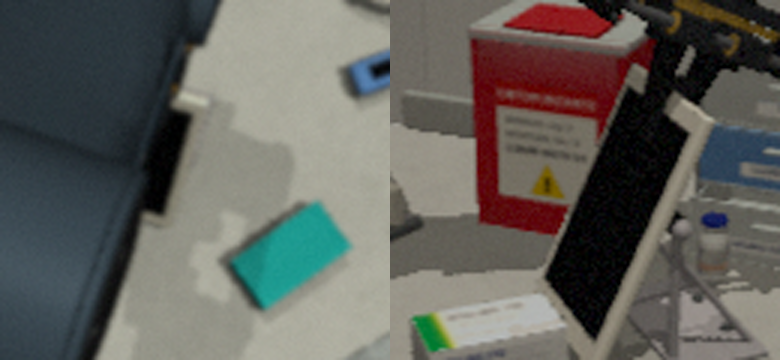

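The tablet's foot is just behind the carton's end and its back is near the bar end at (683,228), with no contact yet. I'll lower it slowly.

```bash
python3 -m jog '{"dp":[[0.4,1,2],[0.6,1.8,4],[0.8,2.7,6],[0.8,3.4,8],[0.8,3.4,8],[0.8,3.4,8]],"delta_rot":[[0,0,0],[0,0,0],[0,0,0],[0,0,0],[0,0,0],[0,0,0]],"gripper":[-1,-1,-1,-1,-1,-1]}' 30;python3 tgt.py 0 0 25
```

```text
time: 15.35
position: [0.6157, -0.0814, 0.1479]
tool_rot: [0.781, 0.586, -0.129, -0.173]
ft_force: [0.3, -0.8, -2.6]
grip_width: 0.0098
grip_force: 30.0
goal [ 0.6151 -0.0813  0.1449]
t 15.35 at [ 0.6157 -0.0814  0.1479] F [ 0.3 -0.8 -2.6] dp [-0.0, 0.8, 3.0] rot [0.001, -0.001, 0.0]
```

```bash
for i in 1; do python3 -m jog '{"dp":[[0,0.4,0.8],[0,0.8,1.7],[0,0.8,1.7]],"delta_rot":[[0,0,0],[0,0,0],[0,0,0]],"gripper":[-1,-1,-1]}' 30|grep -E "pos|ft"; python3 -m jog '{"dp":[[0,0.2,0.5],[0,0.4,0.9],[0,0.4,0.9]],"delta_rot":[[0,0,0],[0,0,0],[0,0,0]],"gripper":[-1,-1,-1]}' 30|grep -E "pos|ft"; python3 -m jog '{"dp":[[0,0.2,0.5],[0,0.4,0.9],[0,0.4,0.9]],"delta_rot":[[0,0,0],[0,0,0],[0,0,0]],"gripper":[-1,-1,-1]}' 30|grep -E "pos|ft|time"; done
```

```text
position: [0.6156, -0.0814, 0.146]
ft_force: [0.2, 0.2, -3.5]
position: [0.6157, -0.0814, 0.1451]
ft_force: [-1.1, 0.2, -3.6]
time: 16.25
position: [0.6159, -0.0814, 0.1447]
ft_force: [0.7, -0.0, 0.0]
```

The foot is on the worktop: vertical force went from −3.5 to 0 N at the predicted height. Now I'll tip it about the foot in small steps to find the bar.

```bash
python3 -m jog '{"dp":[[0,0.5,0],[0,1,0],[0,1,0]],"delta_rot":[[0.003,0,0],[0.0064,0,0],[0.0064,0,0]],"gripper":[-1,-1,-1]}' 30|grep -E "pos|ft"; python3 -m jog '{"dp":[[0,0.5,0],[0,1,0],[0,1,0]],"delta_rot":[[0.003,0,0],[0.0064,0,0],[0.0064,0,0]],"gripper":[-1,-1,-1]}' 30|grep -E "pos|ft"; python3 -m jog '{"dp":[[0,0.5,0],[0,1,0],[0,1,0]],"delta_rot":[[0.003,0,0],[0.0064,0,0],[0.0064,0,0]],"gripper":[-1,-1,-1]}' 30|grep -E "pos|ft"; python3 tgt.py 0 0 25;python3 - <<'E'
from h import *
print(robot.get_obs()["moment"].round(2))
im=robot.camera("scene")[:,:,::-1]; cv2.imwrite("pics/s5.png",cv2.resize(im[150:250,230:345],None,fx=5,fy=5,interpolation=cv2.INTER_CUBIC))
E
```

```text
position: [0.6169, -0.0817, 0.1442]
ft_force: [0.8, -0.6, 3.0]
position: [0.6178, -0.082, 0.1438]
ft_force: [1.2, -0.9, 3.8]
position: [0.6179, -0.082, 0.1432]
ft_force: [-0.2, 0.1, 5.4]
goal [ 0.6151 -0.0813  0.1449]
t 17.15 at [ 0.6179 -0.082   0.1432] F [-0.2  0.1  5.4] dp [-0.0, -3.3, -0.2] rot [-0.02, -0.001, 0.0]
[ 0.03  0.27 -0.  ]
```

View pics/s5.png

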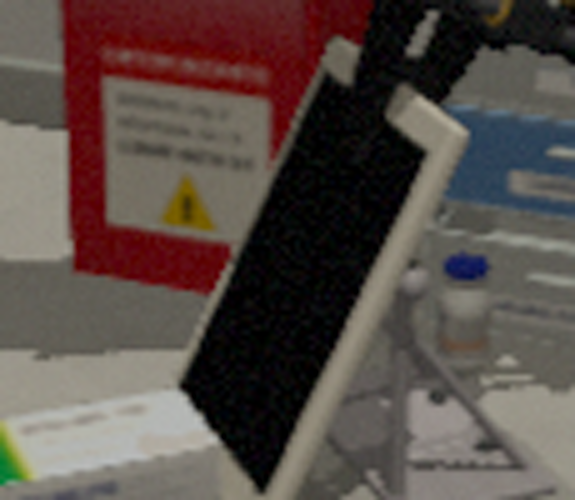

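The tablet's back edge is right at the bar end cap (415,280), and there's a vertical load of about 8 N. I'll ease the vertical press, tip a little more, and read the horizontal force.

```bash
python3 -m jog '{"dp":[[0,0,-0.5],[0,0,-1],[0,0,-1]],"delta_rot":[[0,0,0],[0,0,0],[0,0,0]],"gripper":[-1,-1,-1]}' 30|grep -E "pos|ft"; python3 -m jog '{"dp":[[0,0.7,0],[0,1.5,0],[0,1.5,0]],"delta_rot":[[0.004,0,0],[0.0095,0,0],[0.0095,0,0]],"gripper":[-1,-1,-1]}' 30|grep -E "pos|ft";python3 - <<'E'
from h import *
F=[];
for i in range(4): robot.camera("top"); o=robot.get_obs();F.append(np.r_[o["ft_force"],o["moment"]])
print(np.mean(F,0).round(2))
E
python3 -m jog '{"dp":[[0,0.7,0],[0,1.5,0],[0,1.5,0]],"delta_rot":[[0.004,0,0],[0.0095,0,0],[0.0095,0,0]],"gripper":[-1,-1,-1]}' 30|grep -E "pos|ft";python3 - <<'E'
from h import *
F=[];
for i in range(4): robot.camera("top"); o=robot.get_obs();F.append(np.r_[o["ft_force"],o["moment"]])
print(np.mean(F,0).round(2),o["time"])
E
```

```text
position: [0.6179, -0.082, 0.1433]
ft_force: [-0.8, 1.5, 1.6]
position: [0.6182, -0.0822, 0.143]
ft_force: [-5.5, 1.2, 2.7]
[-4.98  1.49  2.62  0.15  0.93  0.06]
position: [0.6186, -0.0823, 0.1428]
ft_force: [-7.1, 1.3, 4.0]
[-6.43  1.62  4.15  0.25  1.38  0.08] 18.5
```

The bar is holding the tablet. I'll back off slightly, soften the grip, and open.

```bash
python3 -m jog '{"dp":[[0,-0.6,0],[0,-1.2,0],[0,-1.2,0]],"delta_rot":[[-0.004,0,0],[-0.007,0,0],[-0.007,0,0]],"gripper":[-1,-1,-1]}' 12|grep -E "pos|ft"; python3 -m jog '{"dp":[[0,0,0],[0,0,0],[0,0,0],[0,0,0],[0,0,0]],"delta_rot":[[0,0,0],[0,0,0],[0,0,0],[0,0,0],[0,0,0]],"gripper":[-1,-1,-1,-1,-1]}' 3;python3 -m jog '{"dp":[[0,0,0],[0,0,0],[0,0,0],[0,0,0],[0,0,0]],"delta_rot":[[0,0,0],[0,0,0],[0,0,0],[0,0,0],[0,0,0]],"gripper":[-0.72,-0.65,-0.6,-0.55,-0.5]}' 3
```

```text
position: [0.6184, -0.0822, 0.1429]
ft_force: [-4.8, 1.2, 1.6]
time: 19.3
position: [0.619, -0.0824, 0.1427]
tool_rot: [0.778, 0.584, -0.14, -0.187]
ft_force: [-5.5, 1.2, 1.7]
grip_width: 0.0104
grip_force: 3.0
time: 19.8
position: [0.6215, -0.0832, 0.1432]
tool_rot: [0.778, 0.584, -0.138, -0.184]
ft_force: [0.0, 0.1, -0.4]
grip_width: 0.0205
grip_force: 0.0
```

```bash
python3 - <<'E'
from h import *
t=[]
for c,(x,y,w,h) in (("top",(235,165,130,120)),("scene",(215,130,130,120))):
    im=robot.camera(c)[y:y+h,x:x+w,::-1]; t.append(cv2.resize(im,None,fx=3,fy=3,interpolation=cv2.INTER_CUBIC))
cv2.imwrite("pics/t6.png",np.hstack(t))
E
```

```text
(no output)
```

View pics/t6.png

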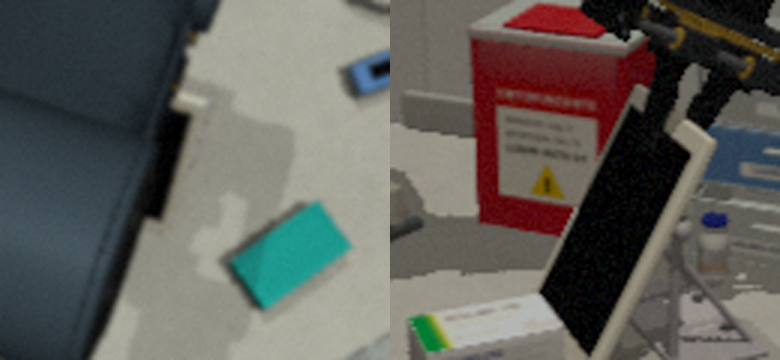

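The tablet rests on the bar, with its foot at the carton's end (540,295)–(595,355) and no force on the hand. I'll withdraw along the tool axis.

```bash
python3 -m jog '{"dp":[[0,0,0],[0,0,0],[0,0,-8],[0,0,-20],[0,0,-35],[0,0,-55],[0,0,-80],[0,0,-110],[0,0,-140],[0,0,-140]],"delta_rot":[[0,0,0],[0,0,0],[0,0,0],[0,0,0],[0,0,0],[0,0,0],[0,0,0],[0,0,0],[0,0,0],[0,0,0]],"gripper":[-0.4,-0.3,-0.3,-0.3,-0.3,-0.3,-0.3,-0.3,-0.3,-0.3]}' 10;python3 go.py 0.45 0.25 0.28 0.193
```

```text
time: 20.9
position: [0.6841, -0.1016, 0.2733]
tool_rot: [0.779, 0.585, -0.135, -0.18]
ft_force: [0.7, -0.2, 0.3]
grip_width: 0.0302
grip_force: 0.0
t 20.9 at [ 0.6841 -0.1016  0.2733] F [ 0.7 -0.2  0.3] dp [272.3, -293.0, 136.0] rot [-0.446, -0.109, -0.467]
```

```bash
python3 -m jog '{"dp":[[27,-29,8],[60,-62,25],[90,-97,42],[120,-130,57],[150,-163,73],[180,-195,88],[210,-228,104],[240,-260,120],[272,-293,136],[272,-293,136],[272,-293,136],[272,-293,136]],"delta_rot":[[-0.02,0,-0.02],[-0.06,-0.02,-0.06],[-0.12,-0.03,-0.12],[-0.18,-0.05,-0.18],[-0.24,-0.06,-0.24],[-0.3,-0.08,-0.3],[-0.36,-0.09,-0.38],[-0.42,-0.1,-0.44],[-0.446,-0.109,-0.467],[-0.446,-0.109,-0.467],[-0.446,-0.109,-0.467],[-0.446,-0.109,-0.467]],"gripper":[-0.3,-0.3,-0.3,-0.3,-0.3,-0.3,-0.3,-0.3,-0.3,-0.3,-0.3,-0.3]}' 10;python3 - <<'E'
from h import *
t=[]
for c,(x,y,w,h) in (("top",(230,165,115,115)),("scene",(235,160,115,115))):
    im=robot.camera(c)[:,:,::-1]; cv2.imwrite(f"pics/{c}7.png",im); im=im[y:y+h,x:x+w]; t.append(cv2.resize(im,None,fx=3.4,fy=3.4,interpolation=cv2.INTER_CUBIC))
cv2.imwrite("pics/t7.png",np.hstack(t))
E
```

```text
time: 22.1
position: [0.4474, 0.2503, 0.2786]
tool_rot: [0.636, 0.772, -0.002, -0.005]
ft_force: [-0.2, -0.1, -0.1]
grip_width: 0.0301
grip_force: 0.0
```

View pics/t7.png

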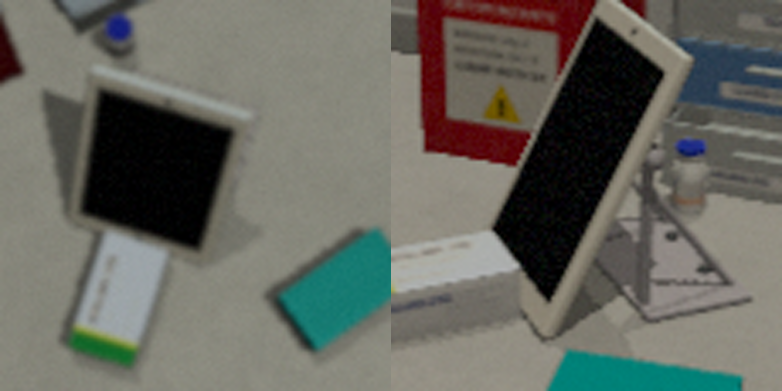

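The top tile shows the tablet leaning square on the bar, its lower edge running (70,215)→(205,250). The carton is centred in front of it, with its leading edge at (103,233)–(170,248). The gap is a few mm at most, and I'll close it by feel: regrip the carton lightly and nudge it towards the foot until I feel contact.

```bash
python3 go.py 0.4816 -0.0425 0.12 1.288
```

```text
t 22.2 at [0.4478 0.2497 0.2784] F [ 0.6 -0.7  0.1] dp [-294.1, -20.4, 157.2] rot [-0.007, -0.01, -1.098]
```

```bash
python3 -m jog '{"dp":[[-30,-2,10],[-70,-5,20],[-110,-8,40],[-150,-10,60],[-190,-13,80],[-230,-16,100],[-270,-19,120],[-294,-20,140],[-294,-20,157],[-294,-20,157],[-294,-20,157],[-294,-20,157]],"delta_rot":[[0,0,-0.1],[0,0,-0.24],[0,0,-0.38],[0,0,-0.52],[0,0,-0.66],[0,0,-0.8],[0,0,-0.94],[0,0,-1.05],[-0.007,-0.01,-1.098],[-0.007,-0.01,-1.098],[-0.007,-0.01,-1.098],[-0.007,-0.01,-1.098]],"gripper":[0,0,1,1,1,1,1,1,1,1,1,1]}' 10;python3 go.py 0.4816 -0.0425 0.012 1.288
```

```text
time: 23.4
position: [0.4821, -0.0413, 0.121]
tool_rot: [0.14, 0.99, 0.0, 0.001]
ft_force: [-0.5, 0.6, 0.5]
grip_width: 0.0872
grip_force: 0.0
t 23.4 at [ 0.4821 -0.0413  0.121 ] F [-0.5  0.6  0.5] dp [0.3, -1.4, 109.0] rot [0.001, 0.001, 0.002]
```

```bash
python3 -m jog '{"dp":[[0,-1,40],[0,-1.4,80],[0,-1.4,100],[0,-1.4,109],[0,-1.4,109],[0,-1.4,109],[0,-1.4,109],[0,-1.4,109],[0,-1.4,109],[0,-1.4,109]],"delta_rot":[[0,0,0],[0,0,0],[0,0,0],[0,0,0],[0,0,0],[0,0,0],[0,0,0],[0,0,0],[0,0,0],[0,0,0]],"gripper":[1,1,1,1,0.5,0.2,-0.3,-0.3,-0.3,-0.3]}' 6;cat > ft.py <<'E'
from h import *
F=[]
for i in range(3): robot.camera("top"); o=robot.get_obs();F.append(o["ft_force"])
e=np.array([np.cos(-.2826),np.sin(-.2826),0]);f=np.mean(F,0)
print("along rest x: F",(f@e).round(2),"Fz",f[2].round(2),"pos",o["position"].round(4),"t",round(o["time"],2))
E
python3 ft.py
```

```text
time: 24.4
position: [0.4816, -0.0425, 0.0121]
tool_rot: [0.14, 0.99, 0.0, 0.001]
ft_force: [-1.2, 0.4, 6.5]
grip_width: 0.0556
grip_force: 6.0
along rest x: F -0.44 Fz 6.33 pos [ 0.4816 -0.0425  0.0121] t 24.55
```

```bash
python3 -m jog '{"dp":[[-0.5,0,-0.5],[-1,0,-0.7],[-1,0,-0.7]],"delta_rot":[[0,0,0],[0,0,0],[0,0,0]],"gripper":[-0.3,-0.3,-0.3]}' 6 >/dev/null; python3 ft.py;python3 -m jog '{"dp":[[-0.5,0,0],[-1,0,0],[-1,0,0]],"delta_rot":[[0,0,0],[0,0,0],[0,0,0]],"gripper":[-0.3,-0.3,-0.3]}' 6 >/dev/null; python3 ft.py;python3 -m jog '{"dp":[[-0.5,0,0],[-1,0,0],[-1,0,0]],"delta_rot":[[0,0,0],[0,0,0],[0,0,0]],"gripper":[-0.3,-0.3,-0.3]}' 6 >/dev/null; python3 ft.py
```

```text
along rest x: F -2.09 Fz 5.3 pos [ 0.4816 -0.0425  0.0121] t 25.0
along rest x: F -2.95 Fz 6.5 pos [ 0.4816 -0.0425  0.0121] t 25.45
along rest x: F -4.05 Fz 6.6 pos [ 0.4817 -0.0425  0.012 ] t 25.9
```

```bash
python3 -m jog '{"dp":[[0,0,-2],[0,0,-4],[0,0,-4]],"delta_rot":[[0,0,0],[0,0,0],[0,0,0]],"gripper":[-0.3,-0.3,-0.3]}' 6 >/dev/null; python3 ft.py;python3 -m jog '{"dp":[[-0.5,0,0],[-1,0,0],[-1,0,0]],"delta_rot":[[0,0,0],[0,0,0],[0,0,0]],"gripper":[-0.3,-0.3,-0.3]}' 6 >/dev/null; python3 ft.py
```

```text
along rest x: F -2.75 Fz -0.91 pos [ 0.4833 -0.043   0.0158] t 26.35
along rest x: F -3.93 Fz -1.51 pos [ 0.4845 -0.0432  0.0159] t 26.8
```

Fz is now about −1.5 N, the carton's weight, so it's just off the worktop and pressing on the foot at about 4 N: it's in contact. I'll ease the push, set it down and let go.

```bash
python3 -m jog '{"dp":[[1,0,0],[2,0,1],[2,0,2],[2,0,3.2],[2,0,3.8],[2,0,3.8]],"delta_rot":[[0,0,0],[0,0,0],[0,0,0],[0,0,0],[0,0,0],[0,0,0]],"gripper":[-0.3,-0.3,-0.3,-0.3,-0.3,-0.3]}' 6 >/dev/null; python3 ft.py;
```

```text
along rest x: F -0.8 Fz -0.48 pos [ 0.4835 -0.043   0.0122] t 27.55
```

```bash
python3 -m jog '{"dp":[[-0.5,0,0],[-1,0,0.3],[-1.3,0,0.5],[-1.3,0,0.5]],"delta_rot":[[0,0,0],[0,0,0],[0,0,0],[0,0,0]],"gripper":[-0.3,-0.3,-0.3,-0.3]}' 6 >/dev/null; python3 ft.py; python3 -m jog '{"dp":[[0,0,0],[0,0,0],[0,0,0],[0,0,0],[0,0,-10],[0,0,-40],[0,0,-80],[0,0,-120],[0,0,-160],[0,0,-160]],"delta_rot":[[0,0,0],[0,0,0],[0,0,0],[0,0,0],[0,0,0],[0,0,0],[0,0,0],[0,0,0],[0,0,0],[0,0,0]],"gripper":[0,0.3,0.6,1,1,1,1,1,1,1]}' 10;python3 go.py 0.4 0.3 0.25 1.132
```

```text
along rest x: F -2.97 Fz 5.95 pos [ 0.4835 -0.043   0.0122] t 28.1
time: 29.1
position: [0.4879, -0.0443, 0.1772]
tool_rot: [0.139, 0.99, -0.001, 0.006]
ft_force: [1.2, -0.5, 0.3]
grip_width: 0.0872
grip_force: 0.0
t 29.1 at [ 0.4879 -0.0443  0.1772] F [ 1.2 -0.5  0.3] dp [178.6, 306.7, -75.0] rot [0.001, 0.012, 0.159]
```

```bash
python3 -m jog '{"dp":[[0,0,-40],[20,34,-75],[45,77,-75],[70,120,-75],[95,163,-75],[120,206,-75],[145,249,-75],[178,306,-75],[178,306,-75],[178,306,-75]],"delta_rot":[[0,0,0],[0,0,0],[0,0,0],[0,0,0],[0,0,0],[0,0,0],[0,0,0],[0,0,0],[0,0,0],[0,0,0]],"gripper":[1,1,1,1,1,1,1,1,1,1]}' 10 | head -2;python3 - <<'E'
from h import *
d,r,c=np.load("poses.npy")
im={k:np.mean([robot.camera(k) for _ in range(6)],0).astype(np.float32) for k in("top","scene")}
for k in im: cv2.imwrite(f"pics/{k}9.png",im[k][:,:,::-1])
def prof(cam,y,xs,z):
    q=proj(cam,np.vstack([place(r,[x,y,z]) for x in xs])).astype(np.float32)
    return cv2.remap(im[cam],q[:,0].reshape(1,-1),q[:,1].reshape(1,-1),cv2.INTER_LINEAR)[0]
xs=np.arange(-.11,-.03,.003)
for y in(-.052,-.045,.045,.052):print("top z=.004 y",y,list(zip((xs*1000).round().astype(int).tolist(),prof("top",y,xs,.004).mean(1).round().astype(int).tolist())))
xr=np.arange(-.19,-.15,.002)
for y in(-.015,0,.015):print("rear z=.036",y,[(int(round(x*1000)),*p.astype(int).tolist()) for x,p in zip(xr,prof("top",y,xr,.036))])
xf=np.arange(-.10,-.04,.003)
for y in(-.015,.015):print("front z=.036",y,list(zip((xf*1000).round().astype(int).tolist(),prof("top",y,xf,.036).mean(1).round().astype(int).tolist())))
ys=np.arange(-.05,.05,.003)
q=[prof("top",y,[-.12],.036)[0].mean().round() for y in ys];print("lat",list(zip((ys*1000).round().astype(int).tolist(),map(int,q))))
E
```

```text
time: 30.1
position: [0.3962, 0.302, 0.2463]
top z=.004 y -0.052 [(-110, 128), (-107, 128), (-104, 127), (-101, 127), (-98, 127), (-95, 128), (-92, 129), (-89, 129), (-86, 129), (-83, 128), (-80, 128), (-77, 125), (-74, 116), (-71, 104), (-68, 99), (-65, 98), (-62, 88), (-59, 75), (-56, 66), (-53, 64), (-50, 64), (-47, 67), (-44, 68), (-41, 69), (-38, 72), (-35, 73), (-32, 71)]
top z=.004 y -0.045 [(-110, 129), (-107, 128), (-104, 128), (-101, 128), (-98, 126), (-95, 126), (-92, 127), (-89, 128), (-86, 128), (-83, 128), (-80, 128), (-77, 126), (-74, 117), (-71, 103), (-68, 100), (-65, 99), (-62, 81), (-59, 42), (-56, 13), (-53, 1), (-50, 2), (-47, 5), (-44, 3), (-41, 6), (-38, 5), (-35, 5), (-32, 5)]
top z=.004 y 0.045 [(-110, 128), (-107, 127), (-104, 127), (-101, 127), (-98, 126), (-95, 127), (-92, 127), (-89, 127), (-86, 127), (-83, 127), (-80, 128), (-77, 127), (-74, 122), (-71, 110), (-68, 104), (-65, 96), (-62, 71), (-59, 35), (-56, 9), (-53, 2), (-50, 3), (-47, 2), (-44, 1), (-41, 2), (-38, 2), (-35, 2), (-32, 2)]
top z=.004 y 0.052 [(-110, 128), (-107, 128), (-104, 128), (-10
[... 1986 characters left out ...]
132), (-91, 143), (-88, 155), (-85, 159), (-82, 160), (-79, 159), (-76, 155), (-73, 137), (-70, 110), (-67, 80), (-64, 43), (-61, 13), (-58, 2), (-55, 1), (-52, 1), (-49, 2), (-46, 2), (-43, 2)]
lat [(-50, 128), (-47, 127), (-44, 127), (-41, 125), (-38, 119), (-35, 111), (-32, 108), (-29, 123), (-26, 146), (-23, 158), (-20, 160), (-17, 158), (-14, 158), (-11, 159), (-8, 160), (-5, 160), (-2, 159), (1, 160), (4, 159), (7, 157), (10, 143), (13, 129), (16, 135), (19, 152), (22, 156), (25, 140), (28, 106), (31, 81), (34, 89), (37, 111), (40, 124), (43, 127), (46, 128), (49, 128)][ WARN:0@7.376] global loadsave.cpp:1063 imwrite_ Unsupported depth image for selected encoder is fallbacked to CV_8U.
```

In the top image the carton's front face is at about −71 mm and the tablet's foot at about −72 mm in the rest frame. That means they're in contact, square, and centred to about 1 mm. Handing in.

```bash
python3 -c "
from rig import robot
print(robot.hand_in())"
```

```text
the job is handed in; nothing more can be done
None
```

The job is handed in: the tablet is leaning on the bar at about 27° from upright, screen outward and square, with the carton flat and snug against the middle of its foot. The tape, vial and oximeter were not touched, and `hand_in` returned no verdict.

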